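# Bring out and open a tester tub

### The job

Open the yellow tester tub for customers: push the red paddle of the lane it is in all the way to the end of its stroke, so that the tub comes out onto the open tray, and let the paddle spring back. Then take the yellow lid by its tab, tip it up clearly (a good 15 degrees, its far edge still at the tub) before lifting it off, and set it down gently, right way up and wholly on the dark blue mat. Leave the open tub standing on its tray and leave the green tub and everything else alone.

Things in the scene. Friction and masses are not known exactly. Their poses are not given: they have to be found in the camera images.
- dispenser: light-blue two-lane dispenser, fixed, base 250 (x) x 280 (y) mm; origin at counter level under it, z up. Lanes run along y, centred at x = -60 (near) and +60 mm (far). Each is a walled bay from y = -160 to -10 mm, clear roof top 114 mm up with a slot, tub at y = -65 mm; then an open tray. Slides push the tubs in +y.
- tray_near (a point): near lane's open tray: point on its floor where the pushed-out tub's centre ends (give or take 12 mm), 12 mm above the counter. Open from y = -58 to +55 mm about this point; side rails 10 mm and end stop 18 mm high above the floor. Axes as the dispenser's.
- tray_far (a point): the same for the far lane's tray.
- paddle_near (a point): centre of the rear (-y) face, the one to push, of the near lane's red paddle above the roof: 50 mm wide (x), 12 mm thick (y), 50 mm tall, 128 to 178 mm above the counter. Moves with the slide along the dispenser's +y. Axes as the dispenser's.
- paddle_far (a point): the same for the far lane (the lane at the dispenser's x = +60 mm).
- slide_near (a joint): near lane's sprung slide, m: 0 at rest, 0.110 at its hard stop (full stroke, towards the dispenser's +y). Spring 2.4 N at rest to 9 N at full stroke, plus 22 N per m/s damping and 1 to 3 N tub friction. Let go, it springs back and leaves the tub behind.
- slide_far (a joint): the same for the far lane.
- tub_yellow: round white tub, 84 mm diameter, 55 mm tall, 0.2 to 0.4 kg, closed by the loose yellow lid, toy bricks inside. Origin: centre of its underside, z up. Starts in either lane.
- lid_yellow: loose round yellow lid, 0.05 kg: disc 88 mm dia, 5 mm thick (z = 6 to 11 mm) over a plug 73 mm dia, 6 mm deep, 2.5 mm play in the tub's rim. Origin: centre of the plug's underside (lying flat, it rests there; seated, 49 mm above the tub's origin), z up. Upright grip tab at its +y edge, pointing within 0.6 rad of the dispenser's +y at the start.
- tab_yellow (a point): centre of the yellow lid's upright grip tab, 34 mm along the lid's +y and 23 mm above its origin: 8 mm thick (y, radial), 30 mm wide (x), 24 mm tall (12 above and 12 below this point, standing on the disc). Axes as the lid's.
- tub_green: round white tub, 84 mm diameter, 55 mm tall, 0.2 to 0.4 kg, closed by the loose green lid, toy bricks inside. Origin: centre of its underside, z up. In the other lane; to be left alone.
- lid_green: loose round green lid, 0.05 kg: disc 88 mm dia, 5 mm thick (z = 6 to 11 mm) over a plug 73 mm dia, 6 mm deep, 2.5 mm play in the tub's rim. Origin: centre of the plug's underside (lying flat, it rests there; seated, 49 mm above the tub's origin), z up. Upright grip tab at its +y edge, pointing within 0.6 rad of the dispenser's +y at the start. To be left alone.
- mat: dark blue square mat fixed on the counter, 150 x 150 x 4 mm. Origin: centre of its underside; its top is 4 mm higher.
- lotion: dark purple bottle, white cap, 60 dia x 190 mm; bystander, origin at the centre of its underside.
- jar: glass jar with blue cap, 76 dia x 100 mm; bystander, origin at the centre of its underside.
- wipes: green pack of wipes, 100 x 170 x 50 mm; bystander, origin at the centre of its underside.
- truck: toy tip truck, red, yellow and blue, 150 x 74 x 80 mm; bystander, origin at the centre of its underside.
- carton: upright pink carton, 90 x 60 x 130 mm; bystander, origin at the centre of its underside.
- pricegun: orange and black pricing gun lying down, 165 x 36 x 65 mm; bystander, origin at the centre of its underside.
- shampoo: orange bottle, black cap, 64 dia x 170 mm; bystander, origin at the centre of its underside.
Not all that is in view belongs to the job. There is more than one size of the lid_yellow; the one meant has the size given above.

How it is judged:
By the outcome, as a careful person would: the job done as asked, in the order asked, and still so for the second after the job is handed in, with the robot touching nothing.
It also fails if it takes over 50 s, if anything falls off the work surface, if the arm or the gripper's body presses on something with over 40 N, if the wrist force passes 120 N, or if a joint passes its speed limit or range.

### The arm

A 6-joint arm with a two-finger parallel gripper is mounted at the origin on the work surface. World frame = base frame: x ahead of the robot, y to its left, z up, the work surface at z = 0. Lengths are in mm, angles in degrees, forces in N, time in s.
With the tool pointing down it reaches from about 300 to 825 mm from the base axis. Payload 5.4 kg.
Tool frame: the origin (TCP) lies at the very end of the fingers, on their centre line; the grasp point (between the pads) lies 19 mm behind it (arm.hold_point_z is the distance from the TCP to the grasp point, in mm); z points along the fingers, y is the line along which they close (so a half turn about z gives the same grasp; the last joint's range is limited). The gripper opens to 92 mm and grips with 3 to 60 N. Pads are 20 mm wide; open, the fingers measure 128 mm over their backs; the gripper's body (75 mm by 189 mm) begins 69 mm behind the grasp point.
Start: joints at [56.431, 9.076, 91.501, -0, 79.423, -12.038], TCP at [211.043, 534.852, 189.201] pointing down, gripper open.
Joint ranges: [-166.64, 166.64], [-54.1, 131.32], [10.49, 154.53], [-73.88, 253.88], [9.74, 151.15], [-171.62, 171.62]. Speed limits (degrees/s): [147.25, 147.25, 180, 180, 180, 180].

### API

Orientations are given as a 3x3 rotation matrix whose columns are the frame's x, y, z axes.
In Python, from workcell import arm, imaging, job gives the robot as it stands.
- The arm moves only by the shell command python3 -m handwheel 'ROWS' [FORCE]. ROWS is JSON, a list that holds one entry, the list of rows, each a list of 7 numbers: the turn, a rotation vector about the tool's x, y, z in rad, then the shift along the tool's x, y, z in m, then the opening, from 0 (shut) to 1 (fully open). A call has 1 to 10 rows; each row shifts and turns the commanded pose from where the row before left it, along the tool's axes as they then stand; what a row does not reach is not made up. A row lasts 1/8 s, in which the tool goes at most 62.5 mm and 10.7 degrees, less where a joint would pass 70% of its speed; a pose out of reach is approached as far as the arm can. A call is refused whole if a number of a shift passes 0.0625 or a number of a turn 0.188, either way. A call with a gripper value outside its range is refused whole. The fingers move at their own pace and stop on an object; FORCE is the grip in N (left out, the last holds). Time passes only in rows, so rows that do not move let the fingers close. It gives the time, the measured TCP pose, the force, the opening and the grip force at its end, in the units of the state.
- arm.read_state(): the state, without advancing time (a new reading comes with each control period).
- imaging.snapshot(name): name is "scene" or "side" or "wrist"; returns a dict with "image" (384x512x3 uint8, red, green, blue), "range_z" (384x512 float32, mm along the optical axis (not along the pixel's ray), 0 where there is no reading), "fov_y" (degrees; the focal length in pixels is half the picture's height over the tangent of half this angle, whatever the lens; pixels are square), "cx", "cy" (the principal point, pixels), "R" (3x3) and "t" (3): a world point X has camera coordinates R X + t; the wrist camera has in their place "tool_from_camera" (4x4, takes a point from camera to tool coordinates, whose origin is the TCP and whose axes are the flange's). Camera axes: x right, y down, z forward; pixel columns grow to the right and rows downward; lengths in mm; the calibration is good to about 2 mm. A picture is of the moment at which its call begins: read the wrist's pose just before it.
- job.sign_off(): hands the job in; it is judged then, once.
The state is a dict: "t": time; "q": joint angles; "qd": joint speeds; "tau": joint torques, N m; "position": TCP position; "tcp_rot": TCP orientation; "wrist_force": force on the tool from outside, world axes, zero at the start; "ft_torque": the same for the moment, N m; "gripper_width": opening from 0.0 (shut) to 1.0 (fully open); "gripper_force": force on a finger pad.
Only numpy, scipy, OpenCV 4.12 (cv2) and the standard library are available. Lean on these libraries where they do the work, as an engineer would, in place of code of your own. Each camera call takes 0.05 s, during which the arm holds its last target. There are 200 camera calls.

## Working session

There is one attempt and no reset: what is moved stays moved. The work goes in short steps, Python scripts to look and compute and a shell command to move; the robot and the scene stay as the last step left them, time stands still between calls to the robot, and variables do not carry over. Pictures are saved under pics/ and viewed, at most 10 in all, crops included, and the job is handed in when it is done.

```bash
ls; mkdir -p pics
cat > h.py <<'E'
import numpy as np, cv2
from workcell import arm, imaging, job
def snap(n):
    s=arm.read_state(); d=imaging.snapshot(n)
    f=d["image"].shape[0]/2/np.tan(np.radians(d["fov_y"])/2)
    if n=="wrist":
        T=np.eye(4);T[:3,:3]=s["tcp_rot"];T[:3,3]=s["position"]
        C=T@np.array(d["tool_from_camera"])
    else:
        C=np.eye(4);R=np.array(d["R"]);C[:3,:3]=R.T;C[:3,3]=-R.T@np.array(d["t"])
    d.update(f=f,C=C); return d
def cloud(d):
    z=d["range_z"].astype(float);v,u=np.indices(z.shape)
    P=np.stack([(u-d["cx"])/d["f"]*z,(v-d["cy"])/d["f"]*z,z],-1)@d["C"][:3,:3].T+d["C"][:3,3]
    P[z==0]=np.nan; return P
def ray(d,u,v,h):
    r=d["C"][:3,:3]@[(u-d["cx"])/d["f"],(v-d["cy"])/d["f"],1]; c=d["C"][:3,3]
    return c+r*(h-c[2])/r[2]
def save(d,n,box=None,k=1):
    im=d["image"]
    if box: a,b,c,e=box; im=im[b:e,a:c]
    cv2.imwrite(n,cv2.resize(im[...,::-1],None,fx=k,fy=k,interpolation=cv2.INTER_CUBIC))
E
python3 - <<'E'
from h import *
for n in("scene","side"):
    d=snap(n);save(d,f"pics/{n}0.png");print(n,d["fov_y"],d["cx"],d["cy"],d["C"].round(2).tolist(),(d["range_z"]>0).mean())
    np.savez(n+"0.npz",**{k:np.array(v) for k,v in d.items()})
print(arm.read_state())
E
```

```text
pics
scene 56.21085973663778 254.5410424299037 184.022660366043 [[0.79, 0.37, -0.49, 1164.83], [0.61, -0.47, 0.64, -769.32], [0.01, -0.8, -0.6, 854.27], [0.0, 0.0, 0.0, 1.0]] 0.9941050211588541
side 54.43278157831297 256.2446171382798 194.5012939188387 [[-0.94, -0.24, 0.24, 266.95], [-0.34, 0.67, -0.66, 804.3], [-0.0, -0.7, -0.71, 958.55], [0.0, 0.0, 0.0, 1.0]] 0.9961446126302084
{'t': 0.1, 'q': array([ 5.64285942e+01,  9.11080326e+00,  9.15644457e+01, -8.72514516e-04,
        7.94226395e+01, -1.20384588e+01]), 'qd': array([ 0.07598521,  0.00931823, -0.17366274,  0.013861  , -0.11726077,
        0.03565935]), 'tau': array([ 1.59260690e-04, -3.86504209e+01, -3.22960353e+01,  7.03254947e-02,
        3.39240697e-02, -6.65767925e-05]), 'position': array([210.73315501, 534.34001405, 188.30459721]), 'tcp_rot': array([[-9.30207535e-01,  3.67032795e-01, -9.32272848e-04],
       [ 3.67033820e-01,  9.30206496e-01, -1.43177464e-03],
       [ 3.41698013e-04, -1.67402322e-03, -9.99998540e-01]]), 'wrist_force': array([ 0.45118481,  1.13314079, -0.33081809]), 'ft_torque': array([ 0.01109734, -0.00779375, -0.03129642]), 'gripper_force': 0.0, 'gripper_width': 1.0000545333330932}
```

View pics/scene0.png

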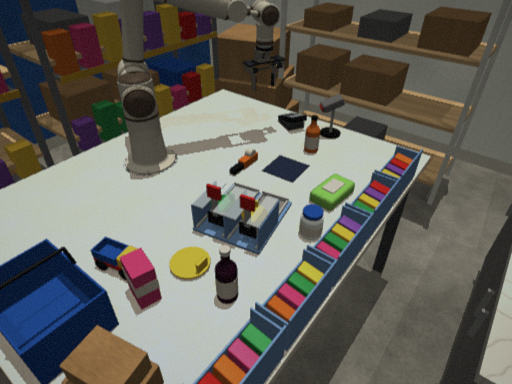

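View pics/side0.png

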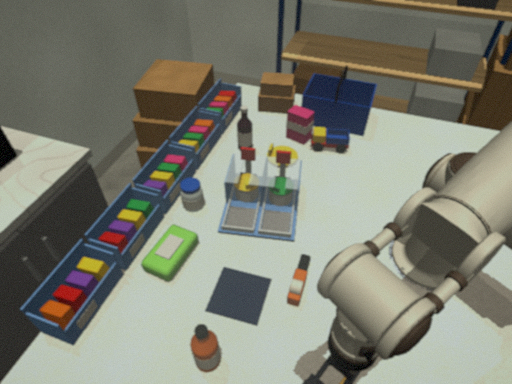

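Scene view: dispenser around (240,215), mat (286,168), an oversized yellow lid lying on the counter at (190,262), which is a decoy. Side view: yellow lid in the bay at (245,182), green at (281,185), paddles at (248,153) and (284,157), mat (240,295), pricing gun (299,279). Candidates for the yellow lid are the side-view bay one at (245,182) and the loose disc at (284,152). I'll crop the bay and measure.

```bash
cat > m.py <<'E'
from h import *
for n in("scene","side"):
    d={k:v for k,v in np.load(n+"0.npz").items()}; P=cloud(d); hsv=cv2.cvtColor(d["image"],cv2.COLOR_RGB2HSV)
    H,S,V=hsv[...,0].astype(int),hsv[...,1],hsv[...,2]
    ms={"red":((H<6)|(H>174))&(S>170)&(V>90),"yellow":(abs(H-27)<6)&(S>150)&(V>90),"green":(abs(H-65)<18)&(S>110)&(V>60),"mat":(abs(H-112)<14)&(V<75)&(S>60)}
    for k,m in ms.items():
        c,L,st,ce=cv2.connectedComponentsWithStats(m.astype(np.uint8))
        for i in range(1,c):
            if st[i,4]<25: continue
            Q=P[L==i];Q=Q[~np.isnan(Q[:,0])]
            if len(Q)==0: continue
            q=np.median(Q,0)
            if np.hypot(*q[:2])>900: continue
            print(n,k,st[i].tolist(),ce[i].round(),q.round(),np.percentile(Q,3,axis=0).round(),np.percentile(Q,97,axis=0).round())
            if k=="mat" and st[i,4]>300:
                b=cv2.minAreaRect(Q[:,:2].astype(np.float32));print("  rect",b)
                cs,_=cv2.findContours((L==i).astype(np.uint8),0,2);cc=cv2.boxPoints(cv2.minAreaRect(cs[0]))
                print("  rayrect",cv2.minAreaRect(np.array([ray(d,*p[0],4)[:2] for p in cs[0]],np.float32)))
E
python3 m.py
python3 - <<'E'
from h import *
d={k:v for k,v in np.load("side0.npz").items()};a=d["image"][110:250,205:315];
e={k:v for k,v in np.load("scene0.npz").items()};b=e["image"][165:290,165:325]
a=cv2.resize(a,(393,500),interpolation=2);b=cv2.resize(b,(400,312),interpolation=2);b=np.vstack([b,np.zeros((188,400,3),np.uint8)])
cv2.imwrite("pics/crop1.png",np.hstack([a,b])[...,::-1])
E
```

```text
scene red [207, 184, 13, 6, 29] [213. 187.] [ 517. -138.  175.] [ 498. -145.  173.] [ 536. -130.  178.]
scene red [241, 195, 14, 6, 33] [247. 197.] [ 636. -113.  175.] [ 613. -119.  173.] [ 655. -106.  178.]
scene yellow [94, 12, 22, 6, 71] [104.  14.] [-730.  380.  432.] [-796.  333.  424.] [-692.  433.  434.]
scene yellow [4, 140, 27, 13, 168] [ 17. 145.] [-733. -259.  -77.] [-778. -306.  -82.] [-694. -214.  -73.]
scene yellow [332, 224, 22, 17, 196] [343. 232.] [897.  20.  88.] [867.   4.  77.] [925.  50.  93.]
scene yellow [117, 246, 19, 16, 65] [126. 252.] [ 437. -424.   75.] [ 427. -459.   71.] [ 445. -406.   78.]
scene yellow [170, 247, 40, 32, 923] [189. 262.] [ 564. -314.   13.] [ 512. -361.   10.] [ 619. -255.   46.]
scene green [92, 101, 21, 9, 101] [102. 104.] [-733.  238.  -32.] [-785.  196.  -39.] [-698.  286.  -28.]
scene green [115, 102, 7, 6, 28] [119. 104.] [-743.  348.  -73.] [-777.  332.  -76.] [-706.  371.  -69.]
scene green [324, 232, 24, 18, 204] [335. 240.] [897. -26.  88.] [867. -42.  73.] [926.   4.  94.]
scene mat [263, 156, 45, 26, 616] [286. 168.] [502. 3
[... 3069 characters left out ...]
61, 2689] [339. 102.] [ 410. -565.   87.] [ 292. -761.   22.] [ 549. -555.  134.]
  rect ((419.0535888671875, -1143.592529296875), (268.87957763671875, 1191.0355224609375), 0.22656382620334625)
  rayrect ((439.7254638671875, -791.7685546875), (309.7678527832031, 459.32464599609375), 0.5421452522277832)
side mat [329, 130, 18, 4, 43] [338. 132.] [ 375. -472.   58.] [ 345. -481.   52.] [ 410. -462.   65.]
side mat [327, 139, 15, 5, 39] [334. 141.] [ 380. -411.   55.] [ 355. -418.   46.] [ 406. -403.   67.]
side mat [180, 166, 15, 14, 54] [188. 172.] [844. -65.  45.] [842. -98.  20.] [846. -16.  60.]
side mat [141, 207, 23, 31, 163] [152. 222.] [844. 189.  42.] [842. 137.  14.] [847. 235.  62.]
```

View pics/crop1.png

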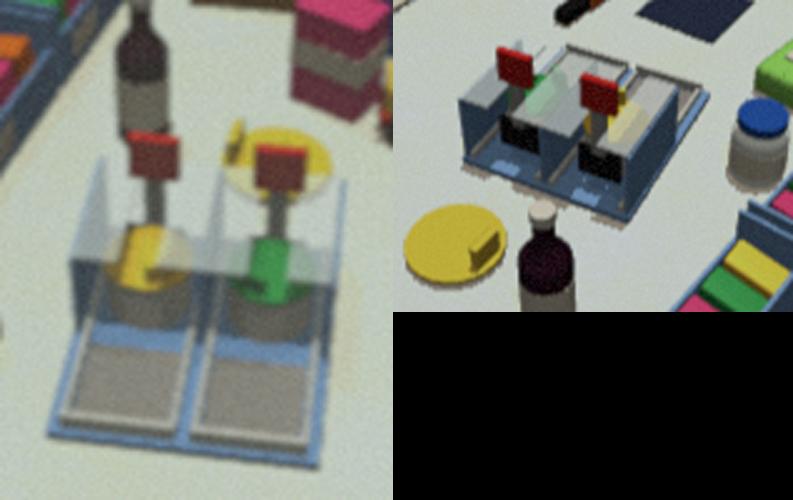

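The crops show the yellow-lidded tub behind the right-hand/far paddle (scene ~(247,197), world x≈636) and green in the near lane (x≈517). The loose yellow disc at scene (190,262) measures about 107 mm across, so it isn't the one meant. The lane is far and the target is the lid in its bay. Next I'll measure the dispenser yaw, paddle face, trays and bystanders.

```bash
cat > m2.py <<'E'
from h import *
d={k:v for k,v in np.load("scene0.npz").items()}; P=cloud(d); hsv=cv2.cvtColor(d["image"],cv2.COLOR_RGB2HSV)
H,S,V=hsv[...,0].astype(int),hsv[...,1],hsv[...,2]
m=((H<8)|(H>170))&(S>120)&(V>40); c,L,st,ce=cv2.connectedComponentsWithStats(m.astype(np.uint8))
for i in range(1,c):
    if st[i,4]<40: continue
    Q=P[L==i];Q=Q[~np.isnan(Q[:,0])]; Q=Q[(Q[:,2]>125)&(Q[:,2]<173)&(Q[:,0]>400)&(abs(Q[:,1])<250)]
    if len(Q)<20: continue
    q=np.median(Q,0);A=Q[:,:2]-q[:2];A=A[np.abs(A[:,1])<15]; w=np.polyfit(A[:,0],A[:,1],1)
    print("paddle",st[i].tolist(),q.round(1),"yaw",np.degrees(np.arctan(w[0])).round(1),"x",np.percentile(Q[:,0],[2,98]).round())
# footprints: anything standing above the counter, both cameras
e={k:v for k,v in np.load("side0.npz").items()}; Pe=cloud(e)
A=np.vstack([P.reshape(-1,3),Pe.reshape(-1,3)]);A=A[~np.isnan(A[:,0])]
A=A[(A[:,2]>30)&(A[:,2]<300)&(A[:,0]>300)&(A[:,0]<830)&(A[:,1]>-500)&(A[:,1]<600)]
g=np.zeros((110,53),np.float32);np.maximum.at(g,(((A[:,1]+500)//10).astype(int),((A[:,0]-300)//10).astype(int)),A[:,2])
c,L,st,ce=cv2.connectedComponentsWithStats((g>0).astype(np.uint8))
for i in range(1,c):
    if st[i,4]>3: print("obj x",300+10*st[i,0],300+10*(st[i,0]+st[i,2]),"y",-500+10*st[i,1],-500+10*(st[i,1]+st[i,3]),"top",g[L==i].max())
# tray: side camera, roof top points
Q=Pe.reshape(-1,3);Q=Q[(abs(Q[:,2]-114)<5)&(abs(Q[:,0]-580)<170)&(abs(Q[:,1]+60)<150)];print("roof",cv2.minAreaRect(Q[:,:2].astype(np.float32)),len(Q))
E
python3 m2.py
```

```text
paddle [207, 184, 14, 16, 171] [ 519.3 -140.5  152.6] yaw 12.1 x [496. 539.]
paddle [240, 195, 15, 16, 184] [ 636.5 -117.2  153.6] yaw 11.4 x [614. 657.]
obj x 320 600 y -500 -380 top 134.55637
obj x 680 760 y -360 -280 top 193.52022
obj x 590 630 y -330 -270 top 52.41545
obj x 420 710 y -200 10 top 180.78442
obj x 730 820 y -10 90 top 105.254814
obj x 410 520 y 60 100 top 33.49474
obj x 530 640 y 90 130 top 34.495197
obj x 320 380 y 130 300 top 68.01074
obj x 680 810 y 160 350 top 57.954987
obj x 470 550 y 460 550 top 173.15155
obj x 310 360 y 580 600 top 77.79368
roof ((562.4346923828125, -92.29090881347656), (246.00497436523438, 156.52859497070312), 10.9425687789917) 1529
```

Far paddle face is at (636, -117, 153), yaw ≈ 11.2°; height and width match the description. Now moving behind it.

```bash
python3 -m handwheel '[[[0,0,-0.143,0,0,-0.02,0],[0,0,-0.143,0,0,-0.02,0],[0,0,-0.143,0,0,-0.02,0],[0,0,-0.143,0,0,-0.02,0]]]' 20
python3 -m handwheel '[[[0,0,0,-0.018,-0.0487,0,0],[0,0,0,-0.018,-0.0487,0,0],[0,0,0,-0.018,-0.0487,0,0],[0,0,0,-0.018,-0.0487,0,0],[0,0,0,-0.018,-0.0487,0,0],[0,0,0,-0.018,-0.0487,0,0],[0,0,0,-0.018,-0.0487,0,0],[0,0,0,-0.018,-0.0487,0,0]]]'
```

```text
t: 0.6
position: [210.8, 534.6, 269.3]
tcp_rot: [[-0.98, -0.2, -0.001], [-0.2, 0.98, -0.001], [0.001, -0.001, -1.0]]
wrist_force: [0.5, 0.1, -0.1]
gripper_width: 0.589
gripper_force: 0.0
t: 1.6
position: [428.6, 179.2, 268.9]
tcp_rot: [[-0.981, -0.195, -0.0], [-0.195, 0.981, 0.0], [0.0, 0.0, -1.0]]
wrist_force: [1.0, 0.5, -1.2]
gripper_width: 0.005
gripper_force: 0.0
```

```bash
python3 -m handwheel '[[[0,0,0,-0.018,-0.0487,0,0],[0,0,0,-0.018,-0.0487,0,0],[0,0,0,-0.018,-0.0487,0,0],[0,0,0,-0.018,-0.0487,0,0],[0,0,0,-0.018,-0.0487,0,0],[0,0,0,-0.018,-0.0487,0,0],[0,0,0,-0.018,-0.0487,0,0],[0,0,0,-0.018,-0.0487,0,0],[0,0,0,0,0,0,0],[0,0,0,0,0,0,0]]]'
```

```text
t: 2.85
position: [645.0, -172.6, 268.7]
tcp_rot: [[-0.981, -0.195, -0.001], [-0.195, 0.981, 0.001], [0.001, 0.001, -1.0]]
wrist_force: [-0.7, -1.0, 0.8]
gripper_width: 0.007
gripper_force: 0.0
```

```bash
python3 -m handwheel '[[[0,0,0,0,0,0.04,0],[0,0,0,0,0,0.04,0],[0,0,0,0,0,0.04,0],[0,0,0,-0.002,0.01,0,0],[0,0,0,0,0.01,0,0],[0,0,0,0,0.01,0,0],[0,0,0,0,0.01,0,0],[0,0,0,0,0.01,0,0],[0,0,0,0,0.01,0,0]]]'; python3 -m handwheel '[[[0,0,0,0,0.01,0,0],[0,0,0,0,0.01,0,0],[0,0,0,0,0.01,0,0],[0,0,0,0,0.01,0,0],[0,0,0,0,0.01,0,0],[0,0,0,0,0.005,0,0],[0,0,0,0,0,0,0]]]'
```

```text
t: 3.98
position: [636.5, -115.6, 150.3]
tcp_rot: [[-0.981, -0.195, 0.003], [-0.195, 0.981, -0.004], [-0.002, -0.005, -1.0]]
wrist_force: [1.6, -7.1, 0.5]
gripper_width: 0.005
gripper_force: 2.7
t: 4.85
position: [625.8, -62.4, 150.4]
tcp_rot: [[-0.981, -0.194, 0.003], [-0.194, 0.981, -0.005], [-0.002, -0.005, -1.0]]
wrist_force: [1.3, -7.2, 1.3]
gripper_width: 0.005
gripper_force: 3.1
```

```bash
python3 -m handwheel '[[[0,0,0,0,0.008,0,0],[0,0,0,0,0.008,0,0],[0,0,0,0,0.007,0,0],[0,0,0,0,0.005,0,0],[0,0,0,0,0,0,0]]]';python3 -m handwheel '[[[0,0,0,0,0.004,0,0],[0,0,0,0,0.004,0,0],[0,0,0,0,0,0,0]]]'
```

```text
t: 5.48
position: [620.4, -35.6, 150.4]
tcp_rot: [[-0.981, -0.194, 0.003], [-0.194, 0.981, -0.006], [-0.002, -0.007, -1.0]]
wrist_force: [0.0, -8.4, 1.4]
gripper_width: 0.009
gripper_force: 3.7
t: 5.85
position: [618.9, -28.2, 150.4]
tcp_rot: [[-0.981, -0.194, 0.003], [-0.194, 0.981, -0.007], [-0.001, -0.007, -1.0]]
wrist_force: [1.3, -9.8, 1.5]
gripper_width: 0.007
gripper_force: 4.0
```

Force is still only spring-level, so I'm creeping on to the hard stop.

```bash
python3 -m handwheel '[[[0,0,0,0,0.003,0,0],[0,0,0,0,0,0,0]]]';python3 -m handwheel '[[[0,0,0,0,0.003,0,0],[0,0,0,0,0,0,0]]]';python3 -m handwheel '[[[0,0,0,0,0.002,0,0],[0,0,0,0,0,0,0]]]'
```

```text
t: 6.1
position: [618.4, -25.4, 150.5]
tcp_rot: [[-0.981, -0.194, 0.003], [-0.194, 0.981, -0.007], [-0.002, -0.007, -1.0]]
wrist_force: [0.3, -10.9, 2.1]
gripper_width: 0.006
gripper_force: 4.1
t: 6.35
position: [617.8, -22.6, 150.5]
tcp_rot: [[-0.981, -0.194, 0.003], [-0.194, 0.981, -0.007], [-0.001, -0.007, -1.0]]
wrist_force: [0.5, -10.7, 1.5]
gripper_width: 0.005
gripper_force: 4.2
t: 6.6
position: [617.4, -20.8, 150.5]
tcp_rot: [[-0.981, -0.194, 0.003], [-0.194, 0.981, -0.007], [-0.001, -0.008, -1.0]]
wrist_force: [1.9, -10.9, 0.9]
gripper_width: 0.003
gripper_force: 4.3
```

```bash
python3 -m handwheel '[[[0,0,0,0,0.002,0,0],[0,0,0,0,0,0,0]]]';python3 -m handwheel '[[[0,0,0,0,0.002,0,0],[0,0,0,0,0,0,0]]]';python3 -m handwheel '[[[0,0,0,0,0.002,0,0],[0,0,0,0,0,0,0]]]'
```

```text
t: 6.85
position: [617.0, -18.9, 150.4]
tcp_rot: [[-0.981, -0.194, 0.003], [-0.194, 0.981, -0.007], [-0.001, -0.008, -1.0]]
wrist_force: [1.4, -11.5, 1.9]
gripper_width: 0.004
gripper_force: 4.4
t: 7.1
position: [616.8, -17.3, 150.5]
tcp_rot: [[-0.981, -0.194, 0.003], [-0.194, 0.981, -0.008], [-0.002, -0.008, -1.0]]
wrist_force: [1.5, -12.0, 1.2]
gripper_width: 0.003
gripper_force: 4.7
t: 7.35
position: [616.8, -16.7, 150.9]
tcp_rot: [[-0.981, -0.194, 0.004], [-0.194, 0.981, -0.01], [-0.002, -0.011, -1.0]]
wrist_force: [1.1, -16.0, 1.5]
gripper_width: 0.002
gripper_force: 6.1
```

```bash
python3 -m handwheel '[[[0,0,0,0,0.003,0,0],[0,0,0,0,0,0,0]]]'
```

```text
t: 7.6
position: [616.8, -15.9, 151.6]
tcp_rot: [[-0.981, -0.193, 0.006], [-0.193, 0.981, -0.014], [-0.003, -0.015, -1.0]]
wrist_force: [1.9, -21.2, 2.4]
gripper_width: 0.005
gripper_force: 8.2
```

Hard stop reached: force rises and the tool no longer advances. I'll back off, rise, then fly over the tray to look.

```bash
python3 -m handwheel '[[[0,0,0,0,-0.012,0,0],[0,0,0,0,-0.016,0,0],[0,0,0,0,-0.016,0,0],[0,0,0,0,-0.016,0,0],[0,0,0,0,-0.016,0,0],[0,0,0,0,-0.016,0,0],[0,0,0,0,-0.016,0,0],[0,0,0,0,-0.016,0,0],[0,0,0,0,-0.016,0,0],[0,0,0,0,-0.016,0,0]]]'; python3 -m handwheel '[[[0,0,0,0,0,-0.05,0],[0,0,0,0,0,-0.05,0.5],[0,0,0,0,0.045,-0.03,1],[0,0,0,0,0.045,-0.03,1],[0,0,0,0,0.045,-0.01,1],[0,0,0,0,0.045,0,1],[0,0,0,0,0.04,0,1],[0,0,0,0,0,0,1]]]'
python3 - <<'E'
from h import *
d=snap("wrist");save(d,"pics/w1.png");s=arm.read_state();np.savez("w1.npz",**{k:np.array(v) for k,v in d.items()});print(s["t"],s["position"],d["C"].round(2),(d["range_z"]>0).mean())
print(np.array(d["tool_from_camera"]).round(2))
E
```

```text
t: 8.85
position: [644.9, -161.7, 148.6]
tcp_rot: [[-0.981, -0.195, -0.001], [-0.195, 0.981, 0.001], [0.001, 0.001, -1.0]]
wrist_force: [-0.1, -0.0, -0.5]
gripper_width: 0.003
gripper_force: 0.0
t: 9.85
position: [601.8, 56.8, 319.3]
tcp_rot: [[-0.98, -0.199, -0.0], [-0.199, 0.98, 0.0], [-0.0, 0.0, -1.0]]
wrist_force: [-0.1, -0.3, 0.2]
gripper_width: 0.744
gripper_force: 0.0
9.9 [602.12895273  55.18298237 319.12326152] [[-2.0000e-01  9.4000e-01  2.8000e-01  5.2343e+02]
 [ 9.8000e-01  1.9000e-01  6.0000e-02  4.1230e+01]
 [ 0.0000e+00  2.8000e-01 -9.6000e-01  5.1582e+02]
 [ 0.0000e+00  0.0000e+00  0.0000e+00  1.0000e+00]] 0.9961344401041666
[[   0.     -0.96   -0.28   79.91]
 [   1.     -0.      0.      0.35]
 [  -0.     -0.28    0.96 -196.49]
 [   0.      0.      0.      1.  ]]
```

View pics/w1.png

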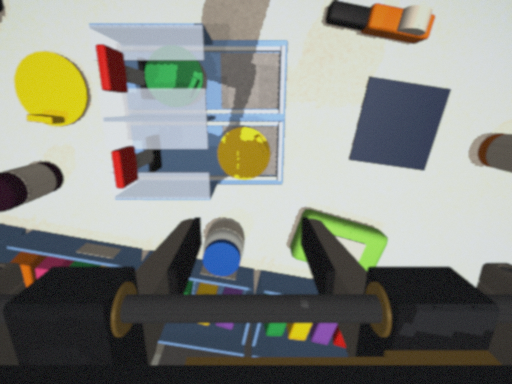

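The wrist view shows the yellow tub out on the far tray at (243,153), both paddles at rest, green still in its bay at (174,75), and the mat at (400,123). Now I'll measure the lid, tab and mat.

```bash
cat > m3.py <<'E'
from h import *
def run(d,cx,cy,r=50):
    P=cloud(d); hsv=cv2.cvtColor(d["image"],cv2.COLOR_RGB2HSV);H,S,V=hsv[...,0].astype(int),hsv[...,1],hsv[...,2]
    m=(abs(H-26)<9)&(S>120)&(V>40)&(np.hypot(P[...,0]-cx,P[...,1]-cy)<r+15)
    Q=P[m]; disc=Q[abs(Q[:,2]-72)<5]; tab=Q[Q[:,2]>84]
    print("disc n",len(disc),"z",np.median(disc[:,2]).round(1),"circle",cv2.minEnclosingCircle(np.percentile(disc[:,:2],[0],axis=0).astype(np.float32) if 0 else disc[:,:2].astype(np.float32)),
      "mid",((np.percentile(disc[:,:2],1,axis=0)+np.percentile(disc[:,:2],99,axis=0))/2).round(1))
    cs,_=cv2.findContours(m.astype(np.uint8),0,2);c=max(cs,key=cv2.contourArea)
    R=np.array([ray(d,*p[0],72)[:2] for p in c],np.float32);print("ray contour circle",cv2.minEnclosingCircle(R),"ellipse",cv2.fitEllipse(R))
    if len(tab)>5:
        t=tab[tab[:,2]>90]; print("tab n",len(tab),len(t),"z",np.percentile(tab[:,2],[5,95]).round(),"top mid",t[:,:2].mean(0).round(1),cv2.minAreaRect(t[:,:2].astype(np.float32)))
    mm=(abs(H-112)<14)&(V<85)&(S>50)&(np.hypot(P[...,0]-500,P[...,1]-310)<120)&(P[...,2]<15)
    cs,_=cv2.findContours(mm.astype(np.uint8),0,2)
    if cs:
        c=max(cs,key=cv2.contourArea);print("mat",cv2.minAreaRect(np.array([ray(d,*p[0],4)[:2] for p in c],np.float32)))
    return m
if __name__=="__main__":
    d={k:v for k,v in np.load("w1.npz").items()}; run(d,603,50)
    e=snap("side"); run(e,603,50); np.savez("s1.npz",**{k:np.array(v) for k,v in e.items()})
    a=cv2.resize(d["image"][110:195,190:300],None,fx=4,fy=4,interpolation=2)
    cv2.imwrite("pics/crop2.png",a[...,::-1])
E
python3 m3.py
```

```text
disc n 2036 z 73.0 circle ((596.154052734375, 43.19837951660156), 43.717010498046875) mid [595.2  44.2]
ray contour circle ((1000.1180419921875, 303.0081481933594), 297.99359130859375) ellipse ((969.9437255859375, 370.7913818359375), (37.15338134765625, 679.1171875), 12.205499649047852)
tab n 3852 3848 z [444. 462.] top mid [579.   69.2] ((578.3074951171875, 61.0040397644043), (34.964351654052734, 94.80931854248047), 0.707299530506134)
mat ((559.582275390625, 385.1519470214844), (2.9922983646392822, 0.0), -119.20172119140625)
disc n 339 z 72.4 circle ((592.6953735351562, 44.26200485229492), 43.98509979248047) mid [593.2  45.2]
ray contour circle ((592.5866088867188, 45.57489776611328), 43.588809967041016) ellipse ((592.4459228515625, 45.3151741027832), (80.62615966796875, 83.73883056640625), 57.57514953613281)
tab n 31 27 z [85. 98.] top mid [569.7  67.6] ((572.0156860351562, 46.466331481933594), (23.09507179260254, 68.17566680908203), 6.9575324058532715)
mat ((466.4907531738281, 369.171875), (17.223541259765625, 23.641260147094727), 7.6760101318359375)
```

View pics/crop2.png

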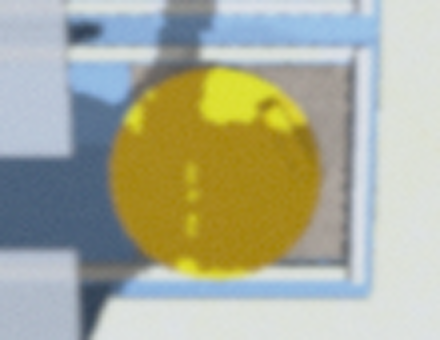

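The crop shows the tab at about crop (285,115), full-image (261,139), on the upper right of the disc. I'll tighten the height gates to measure it.

```bash
cat > m4.py <<'E'
from h import *
def lid(d,zd,c0):   # zd: disc top height
    P=cloud(d); hsv=cv2.cvtColor(d["image"],cv2.COLOR_RGB2HSV);H,S,V=hsv[...,0].astype(int),hsv[...,1],hsv[...,2]
    m=(abs(H-26)<9)&(S>120)&(V>40)&(np.hypot(P[...,0]-c0[0],P[...,1]-c0[1])<55)&(P[...,2]<zd+35)
    Q=P[m];t=Q[(Q[:,2]>zd+12)]
    cs,_=cv2.findContours((m&(abs(P[...,2]-zd)<6)).astype(np.uint8),0,2);c=max(cs,key=cv2.contourArea)
    R=np.array([ray(d,*p[0],zd)[:2] for p in c],np.float32);ci=cv2.minEnclosingCircle(R)
    print("disc z",np.median(Q[abs(Q[:,2]-zd)<7][:,2]).round(1),"circle",ci)
    print("tab n",len(t),"ztop",np.percentile(t[:,2],95).round(1),"mean",t.mean(0).round(1),cv2.minAreaRect(t[:,:2].astype(np.float32)))
    w=t[:,:2].mean(0)-ci[0];print("tab dir deg",np.degrees(np.arctan2(w[1],w[0])).round(1),"dist",np.hypot(*w).round(1))
def mat(d):
    P=cloud(d); hsv=cv2.cvtColor(d["image"],cv2.COLOR_RGB2HSV);H,S,V=hsv[...,0].astype(int),hsv[...,1],hsv[...,2]
    x=P[...,0];y=P[...,1];m=(V<100)&(abs(x-500)<110)&(abs(y-310)<110)&(abs(P[...,2])<15)&(H>95)&(H<130)
    m=cv2.morphologyEx(m.astype(np.uint8),cv2.MORPH_OPEN,np.ones((3,3)))
    cs,_=cv2.findContours(m,0,2);c=max(cs,key=cv2.contourArea);print("mat",cv2.minAreaRect(np.array([ray(d,*p[0],4)[:2] for p in c],np.float32)))
if __name__=="__main__":
    for f in("w1","s1"):
        d={k:v for k,v in np.load(f+".npz").items()}; lid(d,72,(595,45)); mat(d)
E
python3 m4.py
```

```text
disc z 73.0 circle ((596.1176147460938, 43.55427551269531), 43.64306640625)
tab n 107 ztop 98.0 mean [572.6  68.4  96.3] ((573.1447143554688, 68.7987289428711), (29.86038589477539, 7.727438926696777), 42.843074798583984)
tab dir deg 133.4 dist 34.2
mat ((498.497314453125, 318.937744140625), (144.89039611816406, 131.9239501953125), 3.1146512031555176)
disc z 72.4 circle ((592.5866088867188, 45.57489776611328), 43.588809967041016)
tab n 30 ztop 97.7 mean [568.6  69.5  93.3] ((569.7108154296875, 70.17095947265625), (28.517406463623047, 9.515335083007812), 36.816741943359375)
tab dir deg 135.1 dist 33.9
mat ((496.8282470703125, 313.3529357910156), (143.43939208984375, 143.61550903320312), 3.105034351348877)
```

Tab at (572.5, 68.5), direction 133°, 30×8 mm, 34 mm from the disc centre (disc radius 43.6), all as described. I'll align above it and check.

```bash
python3 -m handwheel '[[[0,0,-0.138,0,0,0,0.45],[0,0,-0.138,0,0,0,0.45],[0,0,-0.138,0,0,0,0.45],[0,0,-0.138,0,0,0,0.45],[0,0,0,0.0127,0.0303,0.04,0.45],[0,0,0,0,0,0.04,0.45],[0,0,0,0,0,0.04,0.45],[0,0,0,0,0,0.04,0.45],[0,0,0,0,0,0,0.45]]]'
python3 - <<'E'
from h import *; from m4 import lid
d=snap("wrist");s=arm.read_state();print(s["position"].round(1),s["tcp_rot"].round(3),s["q"].round(0));save(d,"pics/w2.png");lid(d,72,(595,45))
E
```

```text
t: 11.08
position: [569.7, 67.1, 155.5]
tcp_rot: [[-0.734, -0.679, -0.008], [-0.679, 0.734, 0.0], [0.006, 0.006, -1.0]]
wrist_force: [-0.3, 0.8, 0.7]
gripper_width: 0.453
gripper_force: 0.0
[571.7  67.1 158.4] [[-0.734 -0.679 -0.003]
 [-0.679  0.734  0.   ]
 [ 0.002  0.002 -1.   ]] [  -5.   11.   93.   -0.   76. -138.]
disc z 73.0 circle ((595.9161987304688, 44.012577056884766), 43.7911262512207)
tab n 250 ztop 98.0 mean [571.7  67.8  96.2] ((572.9296264648438, 69.06473541259766), (29.748788833618164, 7.06813907623291), 42.6597900390625)
tab dir deg 135.4 dist 34.0
```

View pics/w2.png

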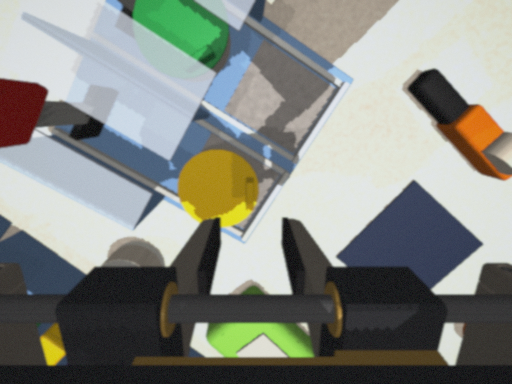

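The wrist view shows the lid at (218,188) with its tab at (252,192), aligned along the image and midway between the fingers. Measured offset is under 2 mm, so I'm descending.

```bash
python3 -m handwheel '[[[0,0,0,0,0.001,0.03,0.45],[0,0,0,0,0,0.03,0.45],[0,0,0,0,0,0.012,0.45],[0,0,0,0,0,0.006,0.45],[0,0,0,0,0,0,0.45],[0,0,0,0,0,0,0.45]]]' 
python3 -m handwheel '[[[0,0,0,0,0,0.002,0.25],[0,0,0,0,0,0,0.2],[0,0,0,0,0,0,0.15]]]' 15
```

```text
t: 11.88
position: [572.5, 68.9, 82.5]
tcp_rot: [[-0.733, -0.68, 0.002], [-0.68, 0.733, -0.0], [-0.001, -0.002, -1.0]]
wrist_force: [-0.0, -0.3, 0.5]
gripper_width: 0.445
gripper_force: 0.0
t: 12.25
position: [571.6, 69.0, 79.3]
tcp_rot: [[-0.733, -0.68, 0.0], [-0.68, 0.733, 0.0], [-0.0, -0.0, -1.0]]
wrist_force: [-0.4, 0.4, -0.9]
gripper_width: 0.159
gripper_force: 0.0
```

```bash
python3 -m handwheel '[[[0,0,0,0,0,0.003,0.13],[0,0,0,0,0,0,0.11],[0,0,0,0,0,0,0.09],[0,0,0,0,0,0,0.05],[0,0,0,0,0,0,0.0],[0,0,0,0,0,0,0.0],[0,0,0,0,0,0,0.0]]]' 25
```

```text
t: 13.12
position: [571.6, 69.0, 76.2]
tcp_rot: [[-0.733, -0.68, 0.0], [-0.68, 0.733, 0.0], [-0.0, -0.0, -1.0]]
wrist_force: [0.4, -0.3, 0.7]
gripper_width: 0.005
gripper_force: 0.0
```

The fingers shut fully with nothing between them, so I'll look.

Run:
```python
from h import *
d=snap("wrist");e=snap("side");s=snap("scene")
np.savez("w3.npz",**{k:np.array(v) for k,v in d.items()});np.savez("s3.npz",**{k:np.array(v) for k,v in e.items()})
P=cloud(e);print([ (np.abs(P[...,2]-h)<3).sum() for h in (72,)])
a=cv2.resize(d["image"],(400,300));b=cv2.resize(e["image"][130:270,190:350],(400,350),interpolation=2);c=cv2.resize(s["image"][150:260,190:320],(390,330),interpolation=2)
o=np.zeros((600,800,3),np.uint8);o[:300,:400]=a;o[:350,400:]=b;o[-300:,5:395]=cv2.resize(c,(390,300));cv2.imwrite("pics/c3.png",o[...,::-1])
```

```text
[np.int64(1789)]
```

View pics/c3.png

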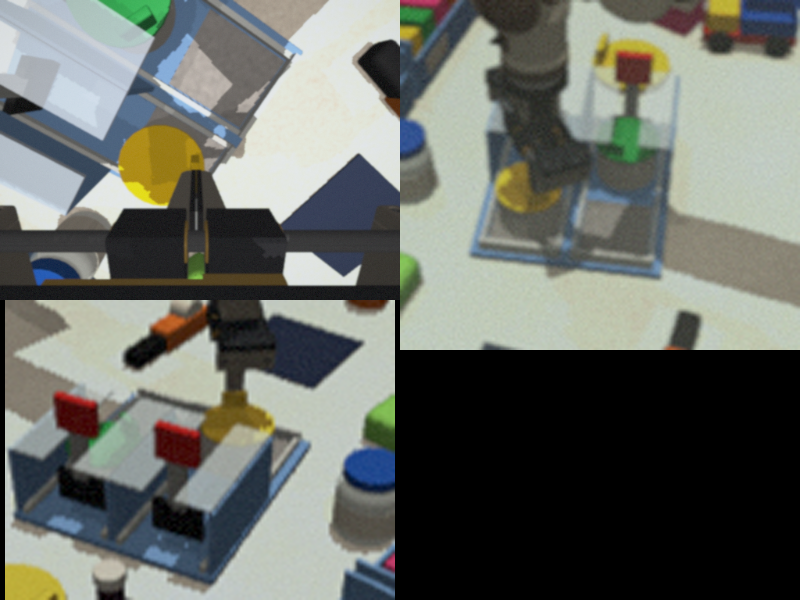

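The fingers are shut beside the tab. In the wrist inset the tab sits just above them at about (195,158), i.e. towards tool +x. I'll measure it.

Run:
```python
from h import *; from m4 import lid
s=arm.read_state();print(s["position"].round(1),s["gripper_width"],s["gripper_force"])
for f in("w3","s3"):
    d={k:v for k,v in np.load(f+".npz").items()};lid(d,72,(595,45))
    P=cloud(d);R=s["tcp_rot"]
    hsv=cv2.cvtColor(d["image"],cv2.COLOR_RGB2HSV);H=hsv[...,0].astype(int)
    m=(abs(H-26)<9)&(hsv[...,1]>120)&(P[...,2]>85)&(P[...,2]<105)&(np.hypot(P[...,0]-572,P[...,1]-68)<40)
    T=(P[m]-s["position"])@R;print("tool-frame tab pts",T.min(0).round(1),T.max(0).round(1),T.mean(0).round(1),m.sum())
    m=(hsv[...,2]<70)&(np.linalg.norm(P-s["position"],axis=-1)<25);T=(P[m]-s["position"])@R
    if m.sum():print("finger pts",np.percentile(T,2,axis=0).round(1),np.percentile(T,98,axis=0).round(1),m.sum())
```

```text
[571.6  69.   76.2] 0.006590790712143331 0.0
disc z 73.0 circle ((595.9154663085938, 43.83955764770508), 43.8952522277832)
tab n 195 ztop 104.4 mean [564.2  60.4  96. ] ((565.6818237304688, 59.68342590332031), (7.03942346572876, 17.974672317504883), 47.944522857666016)
tab dir deg 152.5 dist 35.8
tool-frame tab pts [  6.9  -9.7 -28.7] [14.1  6.4 -8.8] [ 11.3  -1.1 -19.6] 184
disc z 72.3 circle ((595.3689575195312, 46.72418212890625), 43.097110748291016)
tab n 17 ztop 97.7 mean [572.   74.1  90.4] ((570.0431518554688, 73.38905334472656), (22.527671813964844, 6.516421794891357), 24.94114875793457)
tab dir deg 130.5 dist 36.1
tool-frame tab pts [-13.5  -1.1 -22. ] [ 9.8  6.3 -9.2] [ -4.1   3.5 -15. ] 15
```

Run:
```python
from h import *
d={k:v for k,v in np.load("w3.npz").items()}
e={k:v for k,v in np.load("s3.npz").items()}; s=snap("scene")
a=cv2.resize(d["image"][180:300,190:310],(480,480),interpolation=2);b=cv2.resize(e["image"][170:230,220:270],(320,384),interpolation=2)
o=np.zeros((480,800,3),np.uint8);o[:,:480]=a;o[:384,480:]=b;cv2.imwrite("pics/c4.png",np.clip(o*1.6,0,255).astype(np.uint8)[...,::-1])
```

```text
(no output)
```

View pics/c4.png

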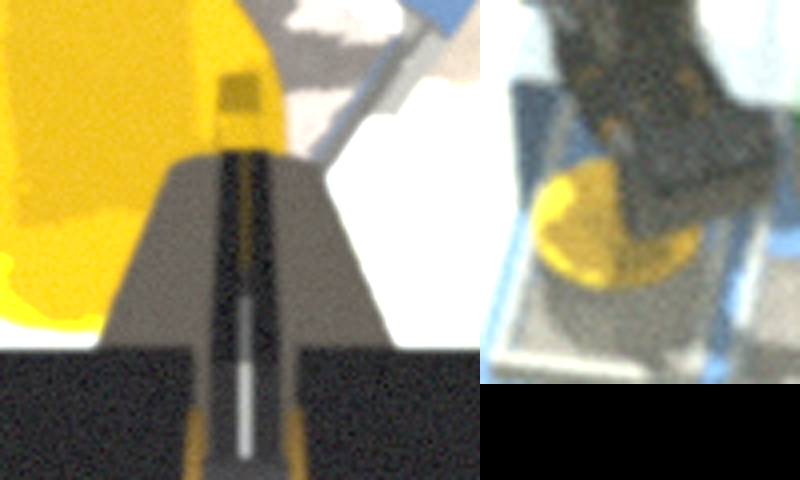

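Run:
```python
from h import *
s=arm.read_state()
d={k:v for k,v in np.load("w3.npz").items()};P=cloud(d);T=(P-s["position"])@s["tcp_rot"]
for cx in (228,245,262,190,300):
    print("col",cx,[(cy,T[180+cy//4,190+cx//4].round(0).tolist()) for cy in (80,95,120,140,160,180,220,260,300)])
```

```text
col 228 [(80, [14.0, -3.0, -4.0]), (95, [13.0, -3.0, -10.0]), (120, [12.0, -2.0, -21.0]), (140, [8.0, -2.0, -20.0]), (160, [10.0, -2.0, -33.0]), (180, [10.0, -2.0, -41.0]), (220, [9.0, -2.0, -54.0]), (260, [10.0, -2.0, -66.0]), (300, [10.0, -2.0, -76.0])]
col 245 [(80, [13.0, 0.0, -3.0]), (95, [14.0, 0.0, -11.0]), (120, [12.0, 0.0, -21.0]), (140, [8.0, 0.0, -21.0]), (160, [10.0, 0.0, -33.0]), (180, [10.0, 0.0, -40.0]), (220, [10.0, 0.0, -54.0]), (260, [10.0, 0.0, -67.0]), (300, [10.0, 0.0, -76.0])]
col 262 [(80, [11.0, 3.0, 4.0]), (95, [9.0, 3.0, 3.0]), (120, [3.0, 3.0, 3.0]), (140, [-1.0, 3.0, 2.0]), (160, [10.0, 3.0, -33.0]), (180, [9.0, 3.0, -39.0]), (220, [9.0, 3.0, -54.0]), (260, [9.0, 2.0, -66.0]), (300, [10.0, 2.0, -76.0])]
col 190 [(80, [11.0, -11.0, 3.0]), (95, [9.0, -11.0, 3.0]), (120, [3.0, -11.0, 3.0]), (140, [-1.0, -11.0, 3.0]), (160, [8.0, -9.0, -29.0]), (180, [9.0, -9.0, -38.0]), (220, [9.0, -8.0, -53.0]), (260, [10.0, -7.0, -67.0]), (300, [10.0, -7.0, -78.0])]
col 300 [(80, [-9.0, 14.0, 62.0]), (95, [-13.0, 15.0, 63.0]), (120, [-19.0, 15.0, 61.0]), (140, [-26.0, 15.0, 64.0]), (160, [8.0, 10.0, -30.0]), (180, [9.0, 9.0, -39.0]), (220, [9.0, 8.0, -53.0]), (260, [10.0, 8.0, -66.0]), (300, [10.0, 7.0, -77.0])]
```

The depth image puts the actual fingertips at tool z ≈ -30 mm, above the tab top, so the jaws closed in the air above it. I'll check hold_point_z and the open-finger view before going lower.

```bash
python3 -m handwheel '[[[0,0,0,0,0,0,0.35],[0,0,0,0,0,0,0.35],[0,0,0,0,0,0,0.35]]]'
python3 - <<'E'
from h import *; from m4 import lid
print(arm.hold_point_z,[a for a in dir(arm) if a[0]!="_"])
d=snap("wrist");s=arm.read_state();P=cloud(d);T=(P-s["position"])@s["tcp_rot"]
m=(abs(T[...,0])<16)&(abs(T[...,1])<40)&(T[...,2]<-20)
for lo,hi in((-34,-9),(9,34)):
    k=m&(T[...,1]>lo)&(T[...,1]<hi);q=T[k&(T[...,2]>-60)];print(len(q),np.percentile(q,[1,99],axis=0).round(1))
lid(d,72,(595,45))
E
```

```text
t: 13.7
position: [571.5, 69.0, 76.2]
tcp_rot: [[-0.733, -0.68, -0.0], [-0.68, 0.733, -0.0], [0.0, -0.0, -1.0]]
wrist_force: [-0.6, -0.1, 0.0]
gripper_width: 0.305
gripper_force: 0.0
18.700000000000003 ['PlanningError', 'hold_point_z', 'read_state']
626 [[-10.  -28.  -59.7]
 [ 10.  -14.1 -26.3]]
621 [[-10.2  14.1 -59.7]
 [ 10.   27.9 -26.4]]
disc z 73.0 circle ((595.9191284179688, 43.93577575683594), 43.955474853515625)
tab n 512 ztop 102.1 mean [572.   66.5  96.5] ((578.6818237304688, 64.88993835449219), (29.942852020263672, 27.580076217651367), 56.60397720336914)
tab dir deg 136.7 dist 32.9
```

The finger ends really lie about 26 mm behind the reported TCP, so I'm descending further in small, force-checked steps.

```bash
python3 -m handwheel '[[[0,0,0,0,0,0.005,0.35],[0,0,0,0,0,0.002,0.35],[0,0,0,0,0,0,0.35]]]'; python3 -m handwheel '[[[0,0,0,0,0,0.006,0.35],[0,0,0,0,0,0.006,0.35],[0,0,0,0,0,0,0.35]]]'
```

```text
t: 14.12
position: [571.3, 69.0, 68.8]
tcp_rot: [[-0.733, -0.68, -0.001], [-0.68, 0.733, 0.0], [0.0, 0.001, -1.0]]
wrist_force: [-0.9, -0.2, 0.3]
gripper_width: 0.35
gripper_force: 0.0
t: 14.5
position: [570.9, 69.1, 56.3]
tcp_rot: [[-0.733, -0.68, -0.002], [-0.68, 0.733, 0.0], [0.001, 0.001, -1.0]]
wrist_force: [0.6, 0.7, 1.4]
gripper_width: 0.353
gripper_force: 0.0
```

Run:
```python
from h import *
d=snap("wrist");s=arm.read_state();P=cloud(d);T=(P-s["position"])@s["tcp_rot"];print(s["position"],s["wrist_force"])
hsv=cv2.cvtColor(d["image"],cv2.COLOR_RGB2HSV);H=hsv[...,0].astype(int);yel=(abs(H-26)<9)&(hsv[...,1]>120)
m=(abs(T[...,0])<18)&(abs(T[...,1])<32)&(T[...,2]<-3)&(T[...,2]>-60)
for n,k in(("tab",m&yel&(abs(T[...,1])<12)&(T[...,2]>-50)),("L",m&~yel&(T[...,1]<-9)),("R",m&~yel&(T[...,1]>9))):
    q=T[k];print(n,len(q),np.percentile(q,[2,98],axis=0).round(1).tolist())
```

```text
[571.19795194  69.01065427  56.73599023] [ 0.94107796 -0.27608659  0.97613032]
tab 1397 [[-16.0, -11.5, -41.1], [17.0, 7.0, -15.2]]
L 546 [[-3.9, -28.7, -59.6], [10.1, -15.8, -29.6]]
R 656 [[-8.3, 16.2, -59.6], [10.1, 29.8, -26.7]]
```

```bash
python3 -m handwheel '[[[0,0,0,0,0,0.004,0.3],[0,0,0,0,0,0.003,0.2],[0,0,0,0,0,0,0.12],[0,0,0,0,0,0,0.08],[0,0,0,0,0,0,0.04],[0,0,0,0,0,0,0],[0,0,0,0,0,0,0]]]' 25
```

```text
t: 15.42
position: [571.7, 68.8, 50.2]
tcp_rot: [[-0.733, -0.68, 0.0], [-0.68, 0.733, -0.0], [-0.0, -0.0, -1.0]]
wrist_force: [0.1, -1.1, -1.3]
gripper_width: 0.086
gripper_force: 25.0
```

Gripped: opening is 7.9 mm, which matches the tab. Now tipping about the far edge.

```bash
python3 -m handwheel '[[[-0.06,0,0,0,0.001,-0.0046,0],[-0.06,0,0,0,0.001,-0.0046,0],[-0.06,0,0,0,0.001,-0.0046,0],[0,0,0,0,0,0,0]]]'; python3 -m handwheel '[[[-0.06,0,0,0,0.001,-0.0046,0],[-0.06,0,0,0,0.001,-0.0046,0],[-0.06,0,0,0,0.001,-0.0046,0],[0,0,0,0,0,0,0],[0,0,0,0,0,0,0]]]'
python3 - <<'E'
from h import *
R0=np.array([[-.733,-.68,0],[-.68,.733,0],[0,0,-1]]);p0=np.array([571.7,68.8,50.2]);piv=np.array([0,-76,-18])
s=arm.read_state();print("pivot move",(s["position"]+s["tcp_rot"]@piv-(p0+R0@piv)).round(1),"tilt",np.degrees(np.arccos(-s["tcp_rot"][2,2])))
for n in("side","wrist"):
    d=snap(n);P=cloud(d);hsv=cv2.cvtColor(d["image"],cv2.COLOR_RGB2HSV);H=hsv[...,0].astype(int)
    m=(abs(H-26)<9)&(hsv[...,1]>120)&(np.hypot(P[...,0]-595,P[...,1]-45)<70)&(P[...,2]>55)&(P[...,2]<110)
    Q=P[m];c=Q.mean(0);w=np.linalg.svd(Q-c)[2][2];r=(Q-[595.5,44,0])@[-.68,.733,0]
    A=np.c_[r,np.ones(len(r))];k=np.linalg.lstsq(A,Q[:,2],rcond=None)[0];print(n,len(Q),"lid slope deg",np.degrees(np.arctan(k[0])),"z at far edge",k[1]-42*k[0])
    np.savez("t_"+n+".npz",**{a:np.array(v) for a,v in d.items()})
E
```

```text
t: 15.92
position: [570.8, 69.9, 64.2]
tcp_rot: [[-0.734, -0.669, -0.121], [-0.679, 0.722, 0.131], [-0.0, 0.178, -0.984]]
wrist_force: [-0.5, -0.8, -0.6]
gripper_width: 0.081
gripper_force: 25.0
t: 16.55
position: [570.1, 70.6, 78.1]
tcp_rot: [[-0.733, -0.637, -0.239], [-0.681, 0.686, 0.257], [0.0, 0.351, -0.936]]
wrist_force: [0.4, 0.1, -0.3]
gripper_width: 0.088
gripper_force: 25.0
pivot move [-0.5  0.7  0.1] tilt 20.547434222483524
side 154 lid slope deg 19.500992029250913 z at far edge 72.58332082134794
wrist 8149 lid slope deg 20.802534781833067 z at far edge 73.04885001357874
```

Lid at about 20.5° with the far edge still on the rim. Lift it off and level it.

```bash
python3 -m handwheel '[[[0,0,0,0,0.0035,-0.0094,0],[0,0,0,0,0.0070,-0.0187,0],[0,0,0,0,0.0088,-0.0234,0],[0,0,0,0,0.0088,-0.0234,0],[0.06,0,0,0,0,-0.005,0],[0.06,0,0,0,0,-0.005,0],[0.06,0,0,0,0,0,0],[0.06,0,0,0,0,0,0],[0.06,0,0,0,0,0,0],[0.0585,0,0,0,0,0,0]]]'; python3 -m handwheel '[[[0,0,0,0,0,0,0]]]'
python3 - <<'E'
from h import *; from m4 import mat
s=arm.read_state();print(s["position"],s["q"].round(0))
for n in("side","wrist"):
    d=snap(n)
    try: mat(d)
    except Exception as e: print(e)
E
```

```text
t: 17.9
position: [573.0, 68.0, 169.7]
tcp_rot: [[-0.733, -0.68, 0.002], [-0.68, 0.733, -0.0], [-0.002, -0.002, -1.0]]
wrist_force: [-0.3, 0.1, -0.0]
gripper_width: 0.087
gripper_force: 25.0
t: 18.02
position: [572.5, 68.8, 169.4]
tcp_rot: [[-0.732, -0.681, 0.001], [-0.681, 0.732, 0.001], [-0.001, 0.001, -1.0]]
wrist_force: [-0.4, 0.2, -1.4]
gripper_width: 0.089
gripper_force: 25.0
[572.47289833  68.76118281 169.38026791] [  -5.   10.   93.    0.   77. -138.]
mat ((497.0134582519531, 313.2856140136719), (143.6217041015625, 144.0234375), 3.348454475402832)
mat ((500.0469665527344, 312.34747314453125), (147.09359741210938, 148.14353942871094), 3.8297195434570312)
```

```bash
python3 -m handwheel '[[[0,0,0,-0.014,0.0328,0,0],[0,0,0,-0.014,0.0328,0,0],[0,0,0,-0.014,0.0328,0,0],[0,0,0,-0.014,0.0328,0,0],[0,0,0,-0.014,0.0328,0,0],[0,0,0,-0.014,0.0328,0,0],[0,0,0,-0.014,0.0328,0,0],[0,0,0,-0.014,0.0328,0,0],[0,0,0,0,0,0,0],[0,0,0,0,0,0,0]]]'
python3 -m handwheel '[[[0,0,0,0,0,0.03,0],[0,0,0,0,0,0.04,0],[0,0,0,0,0,0.04,0],[0,0,0,0,0,0.02,0],[0,0,0,0,0,0.01,0],[0,0,0,0,0,0,0],[0,0,0,0,0,0,0]]]'
python3 - <<'E'
from h import *; from m4 import lid,mat
s=arm.read_state();print(s["position"],s["tcp_rot"].round(3))
d=snap("wrist");P=cloud(d);hsv=cv2.cvtColor(d["image"],cv2.COLOR_RGB2HSV);H=hsv[...,0].astype(int)
m=(abs(H-26)<9)&(hsv[...,1]>120)&(np.hypot(P[...,0]-499,P[...,1]-312)<60)&(P[...,2]>10)&(P[...,2]<80)
Q=P[m];z=np.median(Q[:,2]);Q=Q[abs(Q[:,2]-z)<5];k=np.linalg.lstsq(np.c_[Q[:,:2]-[499,312],np.ones(len(Q))],Q[:,2],rcond=None)[0];print("disc top z",z,"slope deg",np.degrees(k[:2]))
lid(d,z,(499,312))
E
```

```text
t: 19.38
position: [476.8, 335.7, 168.2]
tcp_rot: [[-0.733, -0.68, -0.001], [-0.68, 0.733, 0.001], [0.0, 0.001, -1.0]]
wrist_force: [-0.0, -1.0, -1.0]
gripper_width: 0.086
gripper_force: 25.0
t: 20.25
position: [477.3, 337.0, 29.7]
tcp_rot: [[-0.733, -0.68, 0.002], [-0.68, 0.733, 0.002], [-0.003, 0.001, -1.0]]
wrist_force: [0.6, 0.3, -0.2]
gripper_width: 0.087
gripper_force: 25.0
[477.30606299 337.01346327  29.7028078 ] [[-0.733 -0.68   0.002]
 [-0.68   0.733  0.002]
 [-0.003  0.001 -1.   ]]
disc top z 52.74507344082514 slope deg [0.16270911 0.27751631]
disc z 52.7 circle ((500.4261169433594, 312.12091064453125), 43.65354919433594)
tab n 714 ztop 81.4 mean [476.3 335.5  76.2] ((481.0917053222656, 335.7100524902344), (29.98739242553711, 22.504302978515625), 58.665653228759766)
tab dir deg 135.9 dist 33.6
```

```bash
python3 -m handwheel '[[[0,0,0,0,0,0.012,0],[0,0,0,0,0,0.012,0],[0,0,0,0,0,0.006,0],[0,0,0,0,0,0.003,0],[0,0,0,0,0,0,0],[0,0,0,0,0,0,0]]]'; python3 -m handwheel '[[[0,0,0,0,0,0.0015,0],[0,0,0,0,0,0,0]]]'; python3 -m handwheel '[[[0,0,0,0,0,0.001,0],[0,0,0,0,0,0,0]]]';  python3 -m handwheel '[[[0,0,0,0,0,0.001,0],[0,0,0,0,0,0,0]]]'
```

```text
t: 21.05
position: [476.3, 336.7, -4.5]
tcp_rot: [[-0.733, -0.68, -0.0], [-0.68, 0.733, 0.001], [-0.001, 0.001, -1.0]]
wrist_force: [-0.9, 0.0, -0.8]
gripper_width: 0.082
gripper_force: 25.0
t: 21.3
position: [476.0, 336.5, -6.4]
tcp_rot: [[-0.733, -0.68, -0.001], [-0.68, 0.733, 0.001], [-0.0, 0.001, -1.0]]
wrist_force: [-0.6, 0.7, -0.9]
gripper_width: 0.085
gripper_force: 25.0
t: 21.55
position: [476.1, 336.7, -7.0]
tcp_rot: [[-0.733, -0.68, -0.001], [-0.68, 0.733, 0.001], [-0.0, 0.001, -1.0]]
wrist_force: [-1.1, 0.1, 3.5]
gripper_width: 0.082
gripper_force: 25.0
t: 21.8
position: [476.1, 336.7, -7.0]
tcp_rot: [[-0.733, -0.68, -0.001], [-0.68, 0.733, 0.001], [0.0, 0.001, -1.0]]
wrist_force: [-4.4, -1.6, 10.8]
gripper_width: 0.081
gripper_force: 25.0
```

Contact at the expected height. Ease back 1.5 mm, release and rise.

```bash
python3 -m handwheel '[[[0,0,0,0,0,-0.0015,0],[0,0,0,0,0,0,0],[0,0,0,0,0,0,0.15],[0,0,0,0,0,0,0.3],[0,0,0,0,0,0,0.3],[0,0,0,0,0,0,0.3]]]' 5; python3 -m handwheel '[[[0,0,0,0,0,-0.01,0.3],[0,0,0,0,0,-0.03,0.3],[0,0,0,0,0,-0.04,0.3],[0,0,0,0,0,-0.05,0.3],[0,0,0,0,0,-0.05,0.3],[0,0,0,0,0,-0.05,0.3],[0,0,0,0,0,0,0.3],[0,0,0,0,0,0,0.3]]]'
python3 - <<'E'
from h import *; from m4 import lid,mat
s=snap("scene");e=snap("side");d=snap("wrist")
for x in(d,e): lid(x,15,(500,312))
o=np.zeros((600,800,3),np.uint8);o[:300,:400]=cv2.resize(d["image"],(400,300));o[:300,400:]=cv2.resize(e["image"],(400,300));o[300:,:400]=cv2.resize(s["image"],(400,300));o[300:,400:]=cv2.resize(e["image"][140:260,200:360],(400,300),interpolation=2)
cv2.imwrite("pics/end.png",o[...,::-1])
E
```

```text
t: 22.55
position: [476.0, 336.6, -7.0]
tcp_rot: [[-0.733, -0.68, -0.001], [-0.68, 0.733, 0.001], [0.0, 0.002, -1.0]]
wrist_force: [0.1, 0.5, -0.3]
gripper_width: 0.3
gripper_force: 0.0
t: 23.55
position: [475.8, 336.2, 222.7]
tcp_rot: [[-0.733, -0.68, -0.002], [-0.68, 0.733, 0.001], [0.0, 0.002, -1.0]]
wrist_force: [-0.3, 0.1, -0.7]
gripper_width: 0.301
gripper_force: 0.0
disc z 16.0 circle ((500.3978576660156, 312.3728332519531), 43.95582580566406)
tab n 110 ztop 41.2 mean [476.5 336.5  39.4] ((477.4472351074219, 337.4273986816406), (30.547443389892578, 5.754789352416992), 42.86909103393555)
tab dir deg 134.8 dist 34.0
disc z 15.1 circle ((497.05499267578125, 313.2384338378906), 44.413944244384766)
tab n 51 ztop 41.0 mean [473.7 338.6  36.4] ((474.8215637207031, 337.49053955078125), (29.852615356445312, 9.515691757202148), 38.36884689331055)
tab dir deg 132.7 dist 34.5
```

View pics/end.png

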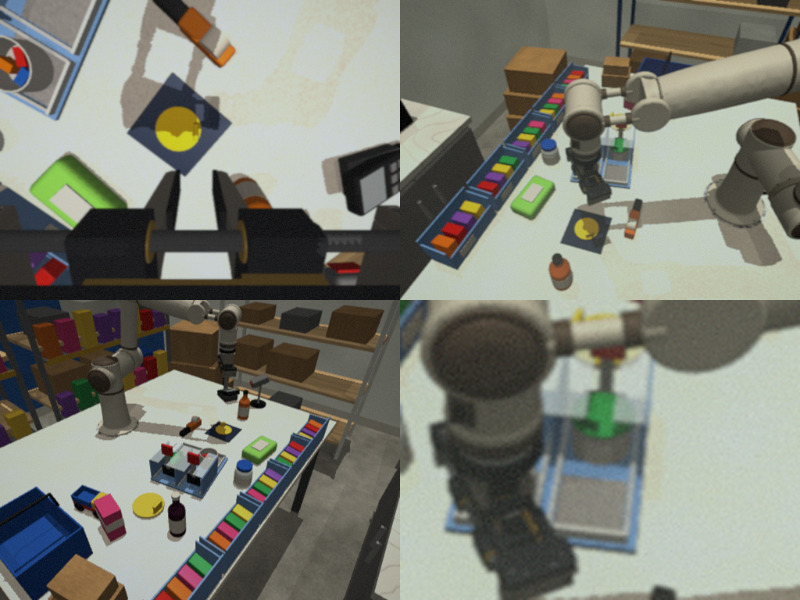

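The final views show the lid flat and right way up, centred on the mat (wrist panel (178,128), disc top z≈15). The open tub stands on its tray with the bricks inside (panel (12,65)), the paddles are back at rest, and everything else is in place. Handing in.

```bash
python3 -c "
from workcell import job;print(job.sign_off())"
```

```text
the job is handed in; nothing more can be done
None
```

The job is handed in: the yellow tub was pushed out and stands open on the far tray, the paddle sprang back, and the lid was tipped about 20° at the rim, lifted off and set right way up in the middle of the mat, in about 24 s of the 50 s allowed.

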